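# Eject the data cartridge and catch it on the flap

## Robot

A 6-joint arm with a two-finger parallel gripper is mounted at the origin on the work surface. World frame = base frame: x ahead of the robot, y to its left, z up, the work surface at z = 0. Lengths are in mm, angles in rad, forces in N, time in s.
With the tool pointing down it reaches from about 350 to 850 mm from the base axis. Payload 8.1 kg.
Tool frame: the origin (TCP) lies midway between the tips of the shut fingers; the grasp point (between the pads) lies 19 mm behind it; z points along the fingers, y is the line along which they close (so a half turn about z gives the same grasp; the last joint's range is limited). The gripper opens to 93 mm and grips with 3 to 60 N. Pads are 15 mm wide; open, the fingers measure 128 mm over their backs; the gripper's body (75 mm by 188 mm) begins 65 mm behind the grasp point.
Start: joints at [1.065, 0.13, 1.488, -0, 1.523, -0.085], TCP at [245.074, 547.671, 218.635] pointing down, gripper open.
Joint ranges: [-2.96, 2.96], [-0.89, 2.26], [0.02, 2.5], [-1.34, 4.48], [0, 2.73], [-2.66, 2.66]. Speed limits (rad/s): [2.39, 2.39, 2.79, 3.14, 3.14, 3.14].

## Interface

Orientations are given as a 3x3 rotation matrix whose columns are the frame's x, y, z axes.
In Python, from station import move_pose, move_l, goto_joints, gripper_open, grab, wait, solve_ik, snapshot, Unreachable, sign_off, current_time, current_qpos, current_qd, current_effort, current_tcp_pos, current_eef_rot, current_force, current_moment, current_finger_gap, current_grasp_force gives the robot as it stands. Calls block until the motion is done:
- move_pose(position, orientation): joint-space move of the TCP to a pose.
- move_l(position, attitude=None, vel=150, guard=None): straight line of the TCP; attitude=None keeps the orientation; vel is the mean speed in mm/s. With guard (N) it stops when the force on the tool has changed by that much, and returns True; else False.
- goto_joints(angles): joint-space move.
- gripper_open() and grab(): open the fingers fully, or close them until they stop; the grip force is fixed at half the most.
- wait(seconds).
- solve_ik(position, orientation): joint angles nearest the present ones, or None.
- snapshot(name): name is "scene" or "top" or "wrist"; returns a dict with "color" (480x640x3 uint8, red, green, blue), "K" (3x3 intrinsics, pixels), "cam_to_world" (4x4, takes a point from camera to world coordinates); the wrist camera has in their place "hand_eye" (4x4, takes a point from camera to tool coordinates, whose origin is the TCP and whose axes are the flange's). Camera axes: x right, y down, z forward; pixel columns grow to the right and rows downward; lengths in mm; the calibration is good to about 2 mm. The wrist camera is an equidistant fisheye: a pixel r from the principal point sees the ray r / f radians off the axis. A picture is of the moment at which its call begins: read the wrist's pose just before it. There is no depth.
A pose or a line that the arm cannot do raises Unreachable and nothing moves.
- sign_off(): hands the job in; it is judged then, once.
Readings, each from a call of its own:
- current_time(): time.
- current_qpos(): joint angles.
- current_qd(): joint speeds.
- current_effort(): joint torques, N m.
- current_tcp_pos(): TCP position.
- current_eef_rot(): TCP orientation.
- current_force(): force on the tool from outside, world axes, zero at the start.
- current_moment(): the same for the moment, N m.
- current_finger_gap(): finger opening in mm.
- current_grasp_force(): force on a finger pad.
Only numpy, scipy, OpenCV 4.12 (cv2) and the standard library are available. Lean on these libraries where they do the work, as an engineer would, in place of code of your own. Each camera call takes 0.05 s, during which the arm holds its last target. There are 200 camera calls.

## Task

Take the data cartridge of the refrigerator's recorder out of its socket: with one finger press the eject key beside the slot right down, with the other finger waiting over the open flap so that the cartridge, as it springs out, is stopped by that finger before it can shoot away. Keep the key down until that finger has stopped it, then let go of both and draw away, leaving the cartridge lying on the flap, well out of the slot but with its front not past the flap's edge. Do not lift it, and leave the other things on the bench where they are.

Things in the scene. Friction and masses are not known exactly. Their poses are not given: they have to be found in the camera images.
- recorder: low white data recorder, fixed: case 165 (x -80 to +85) x 200 x 54 mm high. Origin: underside centre, on the bench. Its front panel (plane x = -80 mm) faces its own -x, towards the robot, turned up to 29 degrees either way; +y is to the robot's left. The slot in the front, centred on y = +20 mm, has its floor 14 mm above the bench; the cartridge slides out of it along -x, with 1.5 mm play.
- flap_edge (a point): middle of the free edge of the recorder's open flap, a flat white shelf folded down in front of the slot and level with the slot floor, upper face 14 mm above the bench. In the recorder's frame the flap runs from x = -80 to its free edge at x = -156 mm, and from y = -62 to +75 mm. Only the eject key stands over it; the cartridge's way is free.
- eject_key (a joint): eject key, how far it is pressed down: 0 = up, 0.008 m = fully down on its stop. Spring about 1 N at first, 2 N fully down; the catch adds friction, so 3 to 6 N trip it. It lets the cartridge go when pressed about 5 mm, and springs up when left alone.
- key_top (a point): top centre of the eject key, a ribbed grey paddle 30 (x) x 26 (y) x 6 mm thick standing out of the front panel over the flap, right of the slot seen from the robot, 8 mm beside the cartridge. In the recorder's frame at (-106, -33, 30) mm when up; fully down its top is 8 mm above the flap, so another fingertip at that height stands 14 mm below the cartridge's top.
- cartridge: loose black data cartridge, paper label on top, 111 (x) x 64 (y) x 22 mm, about 0.14 kg; origin: underside centre; axes as the recorder's. At first home in the slot, held by a catch, its front 16 mm proud of the panel. Once let go, a spring drives it out along -x: 6 N at home, falling to zero 36 mm out, speed up to 1 m/s; unhindered it shoots past the flap's edge.
- cartridge_front (a point): centre of the cartridge's front face, 11 mm above its underside; in the recorder's frame at x = -96 mm when home, y = +20 mm. Stopped 20 to 30 mm out from home (x = -116 to -126 mm) it leans lightly on the finger, and when the finger is lifted it stays or slides on to some 30 to 45 mm out; stopped much sooner it jumps on when the finger is lifted.
- spare_cartridge: bystander: a second cartridge, same as the first (111 x 64 x 22 mm), lying on the bench to the robot's left of the flap. Origin: underside centre.
- timer: bystander: small white bench timer, 60 x 60 x 20 mm, to the robot's right of the flap. Origin: underside centre.
- weigh_dish: bystander: square white weighing dish, 80 mm wide, 15 mm high, between flap and robot. Origin: underside centre.
- tube_rack: bystander: grey tube rack with capped tubes, 200 x 70 mm, 91 mm high, far left. Origin: underside centre.
- reagent_bottle: bystander: amber bottle, 70 mm in diameter, 150 mm high, far right. Origin: underside centre.
- beaker: bystander: glass beaker, 70 mm in diameter, 90 mm high, left of the recorder's rear. Origin: underside centre.
- slide_box: bystander: cardboard slide box, 100 x 85 x 35 mm, right of the recorder's rear. Origin: underside centre.

How it is judged:
By the outcome, as a careful person would: the job done as asked, in the order asked, and still so for the second after the job is handed in, with the robot touching nothing.
It also fails if it takes over 32 s, if anything falls off the work surface, if the arm or the gripper's body presses on something with over 40 N, if the wrist force passes 120 N, or if a joint passes its speed limit or range.

## Working session

There is one attempt and no reset: what is moved stays moved. The work goes in short steps, each a Python script; the robot and the scene stay as the last script left them, time stands still between calls to the robot, and variables do not carry over. Pictures are saved under pics/ and viewed, at most 10 in all, crops included, and the job is handed in when it is done.

```bash
mkdir -p pics; ls; python3 - <<'E'
from station import *
import cv2,numpy as np
for n in("top","scene"):
    s=snapshot(n); cv2.imwrite(f"pics/{n}0.png",s["color"][:,:,::-1]); print(n,s["K"].tolist(),np.round(s["cam_to_world"],4).tolist())
    np.savez(f"{n}0.npz",**s)
print(current_time(),current_finger_gap())
E
```

```text
pics
top [[443.33282648475773, 0.0, 312.9813453674894], [0.0, 443.33282648475773, 239.0935842032507], [0.0, 0.0, 1.0]] [[-0.016, -0.9829, 0.1832, 389.2125], [-0.9999, 0.0166, 0.0021, 43.8502], [-0.0051, -0.1832, -0.9831, 983.5802], [0.0, 0.0, 0.0, 1.0]]
scene [[532.1066783321754, 0.0, 319.40987799955286], [0.0, 532.1066783321754, 237.2737858426119], [0.0, 0.0, 1.0]] [[0.7073, 0.409, -0.5765, 1349.7922], [0.7068, -0.4181, 0.5706, -770.2176], [-0.0077, -0.8111, -0.5849, 868.0567], [0.0, 0.0, 0.0, 1.0]]
0.1 93.31615863525747
```

View pics/top0.png

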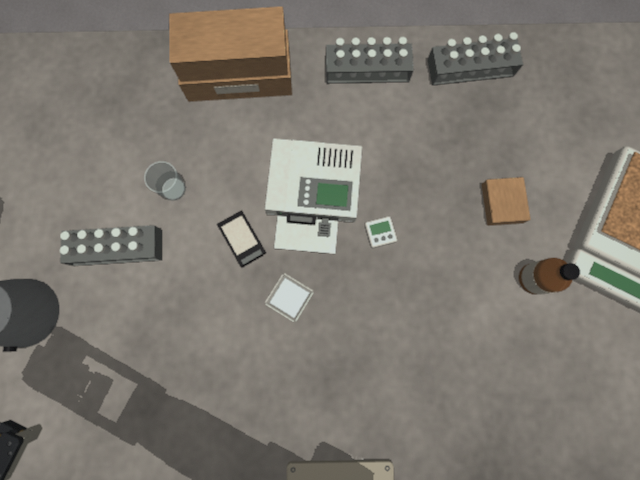

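View pics/scene0.png

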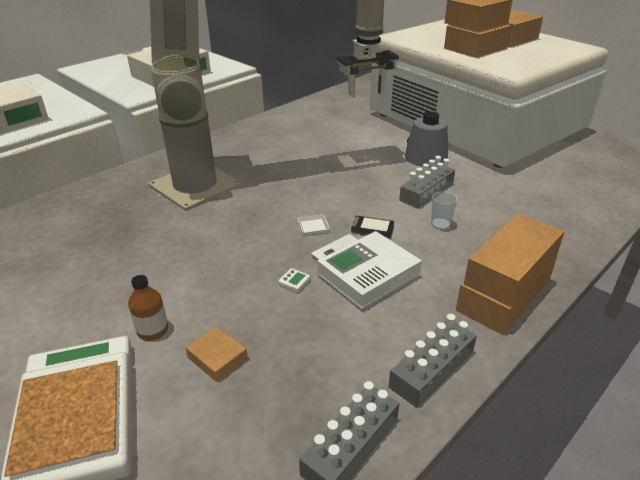

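The top view shows the recorder's case at about (313,180), with the flap below it from (275,250) to (336,253) and the key at (324,228). I'll get a coarse pose from these, then look closer with the wrist camera.

```bash
cat > h.py <<'E'
import numpy as np, cv2
from station import *
from scipy.optimize import least_squares
def rayw(s,uv):  # pinhole pixel -> origin, dir
    d=np.linalg.inv(s["K"])@np.array([*uv,1.]); T=s["cam_to_world"]; return T[:3,3],T[:3,:3]@d
def rayf(K,T,uv): # fisheye, T cam->world
    x=(uv[0]-K[0,2])/K[0,0]; y=(uv[1]-K[1,2])/K[1,1]; r=np.hypot(x,y)
    return T[:3,3],T[:3,:3]@np.array([x/r*np.sin(r),y/r*np.sin(r),np.cos(r)])
def atz(ray,z): o,d=ray; return (o+d*(z-o[2])/d[2])[:2]
def R2(a): return np.array([[np.cos(a),-np.sin(a)],[np.sin(a),np.cos(a)]])
def fit(loc,w): # pose [x,y,yaw] from planar points
    loc,w=np.array(loc,float),np.array(w)
    r=least_squares(lambda p:((R2(p[2])@loc.T).T+p[:2]-w).ravel(),[*w.mean(0),0]); return r.x,r.fun.reshape(-1,2)
def down(a): # tool z down, tool y at world angle a
    y=np.array([np.cos(a),np.sin(a),0]); z=np.array([0,0,-1.]); return np.c_[np.cross(y,z),y,z]
E
python3 - <<'E'
from h import *
s=dict(np.load("top0.npz"))
px=[(273,140),(362,145),(358,220),(265,213),(275,249),(336,253)]
loc=[(85,100),(85,-100),(-80,-100),(-80,100),(-156,75),(-156,-62)]
z=[54]*4+[14]*2
p,r=fit(loc,[atz(rayw(s,u),h) for u,h in zip(px,z)]); print(p,np.degrees(p[2]),r.round(1).tolist())
print(current_eef_rot().round(3).tolist())
# look from above the flap
c=R2(p[2])@[-125,0]+p[:2]; R=down(p[2]-np.pi/2) 
qs=[solve_ik([*c,230],down(p[2]+k)) for k in(np.pi/2,-np.pi/2)]; print(qs)
q=[x for x in qs if x is not None]; q=min(q,key=lambda x:abs(x[5]))
goto_joints(q); grab()
P,Rt=current_tcp_pos(),current_eef_rot(); w=snapshot("wrist")
T=np.eye(4);T[:3,:3]=Rt;T[:3,3]=P;T=T@w["hand_eye"]
np.savez("w1.npz",K=w["K"],T=T); cv2.imwrite("pics/w1.png",w["color"][:,:,::-1])
print(P,Rt.round(3).tolist(),w["K"],w["hand_eye"].round(3).tolist(),current_time(),current_finger_gap())
E
```

```text
[ 6.95278853e+02  4.11123147e+01 -9.36393023e-02] -5.36513682041478 [[0.9, 1.4], [-2.5, -0.1], [3.7, 0.6], [3.5, -0.3], [-2.0, -0.1], [-3.6, -1.6]]
[[-0.913, 0.409, -0.001], [0.409, 0.913, -0.001], [0.0, -0.002, -1.0]]
[array([ 2.80282082e-03,  5.37165691e-02,  1.54896431e+00, -4.44089210e-16,
        1.53891177e+00, -1.47435420e+00]), array([ 2.80282082e-03,  5.37165691e-02,  1.54896431e+00, -4.44089210e-16,
        1.53891177e+00,  1.66723845e+00])]
[570.8351811   52.80063862 230.00358047] [[-0.996, 0.094, 0.0], [0.094, 0.996, -0.0], [-0.0, -0.0, -1.0]] [[371.64829954   0.         315.75152121]
 [  0.         371.64829954 235.32691086]
 [  0.           0.           1.        ]] [[-0.0, -0.957, -0.289, 80.285], [1.0, -0.001, 0.001, -1.191], [-0.002, -0.289, 0.957, -164.956], [0.0, 0.0, 0.0, 1.0]] 3.725 0.6525040301901368
```

View pics/w1.png

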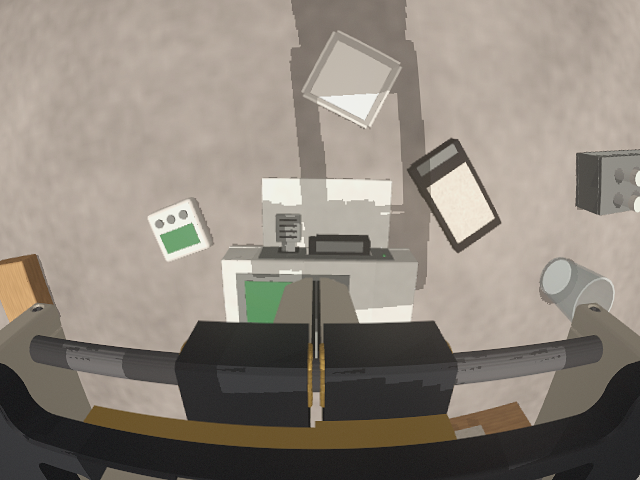

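The wrist view shows the flap corners at about (262,179) and (391,180), the key at (288,230), the cartridge front at (340,245) and the shut fingers at (316,300). I'll zoom in on this.

```bash
python3 -c "
import cv2
i=cv2.imread('pics/w1.png')[170:320,220:420]
cv2.imwrite('pics/w1z.png',cv2.resize(i,None,fx=4,fy=4,interpolation=cv2.INTER_CUBIC))"
```

```text
(no output)
```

View pics/w1z.png

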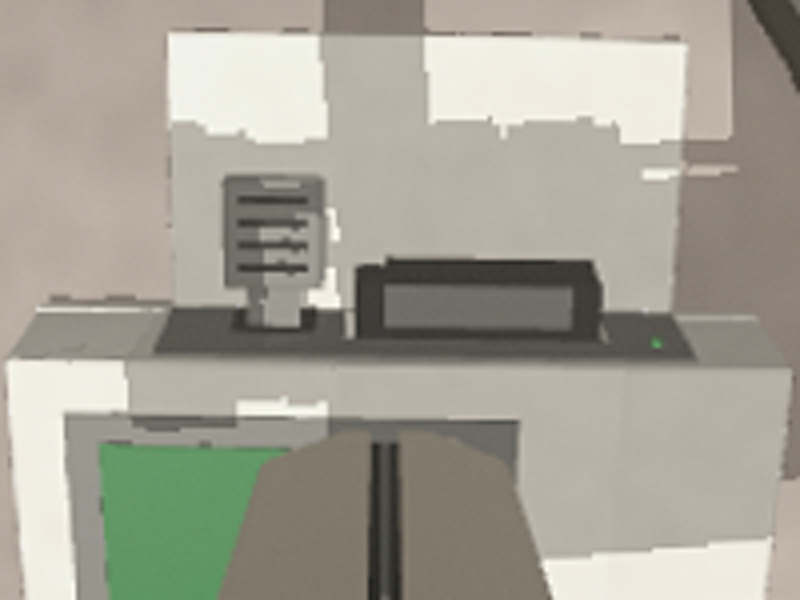

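The zoom shows the flap corners at crop (168,32) and (687,41), the key's far edge from (223,176) to (325,177), and the case's top front corners at (8,358) and (791,368). The fingertips taper to a flat of about 6 mm each. With the fingers shut, one can press the key while the other stands in front of the cartridge.

```bash
python3 - <<'E'
from h import *
w=np.load("w1.npz")
c=[(168,32),(687,41),(8,358),(791,368),(223,176),(325,177),(223,287),(323,287)]
loc=[(-156,-62),(-156,75),(-80,-100),(-80,100),(-121,-46),(-121,-20),(-91,-46),(-91,-20)]
z=[14]*2+[54]*2+[30]*4
W=[atz(rayf(w["K"],w["T"],(u/4+219.6,v/4+169.6)),h) for (u,v),h in zip(c,z)]
p,r=fit(loc,W); print(p,np.degrees(p[2]),((R2(p[2]).T@r.T).T).round(1).tolist())
np.save("pose.npy",p)
th=np.radians(20)
# closed finger pair: interface near corner c1 at recorder (-117.5,-17.5)
ex=np.array([-np.cos(th),-np.sin(th)])  # outward tool-x dir in recorder frame (x,y)
t=np.array([-117.5,-17.5])+7.5*ex; print("tcp loc",t)
P=R2(p[2])@t+p[:2]
a=p[2]+np.pi/2+th   # tool y: towards cartridge and outward
R=down(a); print(P,R.round(2).tolist(),(R2(p[2]).T@R[:2,0]),ex)
move_pose([*P,70],R); move_l([*P,40])
s=snapshot("scene"); T=np.linalg.inv(s["cam_to_world"]); k=s["K"]@(T@[*P,40,1])[:3]; k=(k[:2]/k[2]).astype(int); print(k)
i=s["color"][k[1]-45:k[1]+45,k[0]-60:k[0]+60,::-1]
cv2.imwrite("pics/s1.png",cv2.resize(i,None,fx=5,fy=5,interpolation=cv2.INTER_CUBIC))
P_,Rt=current_tcp_pos(),current_eef_rot(); w=snapshot("wrist")
T=np.eye(4);T[:3,:3]=Rt;T[:3,3]=P_;T=T@w["hand_eye"]; np.savez("w2.npz",K=w["K"],T=T)
cv2.imwrite("pics/w2.png",cv2.resize(w["color"][180:360,200:440,::-1],None,fx=3.3,fy=3.3,interpolation=cv2.INTER_CUBIC))
print(P_,current_time(),current_force())
E
```

```text
[ 6.98983222e+02  4.28588517e+01 -1.09984145e-01] -6.30162732417066 [[-0.5, -0.6], [-0.4, 1.1], [-0.4, -1.8], [-0.2, 1.7], [-0.0, -0.4], [0.1, -0.3], [0.5, 0.0], [0.9, 0.1]]
tcp loc [-124.54769466  -20.06515107]
[572.98566279  36.58560903] [[-0.97, -0.24, 0.0], [-0.24, 0.97, 0.0], [-0.0, 0.0, -1.0]] [-0.93969262 -0.34202014] [-0.93969262 -0.34202014]
[329 243]
[574.1499003   36.68188101  41.85883558] 4.8583 [ 0.05200077 -0.64140813  0.31066424]
```

View pics/w2.png

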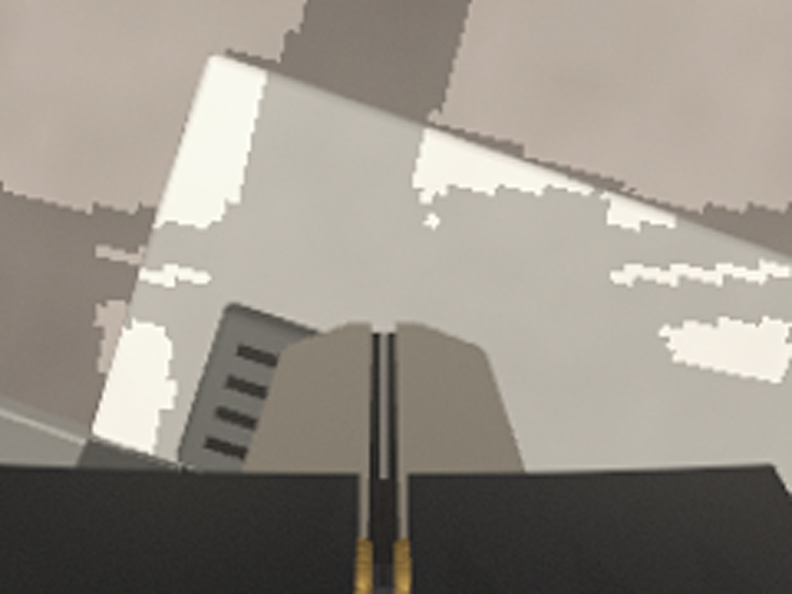

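View pics/s1.png

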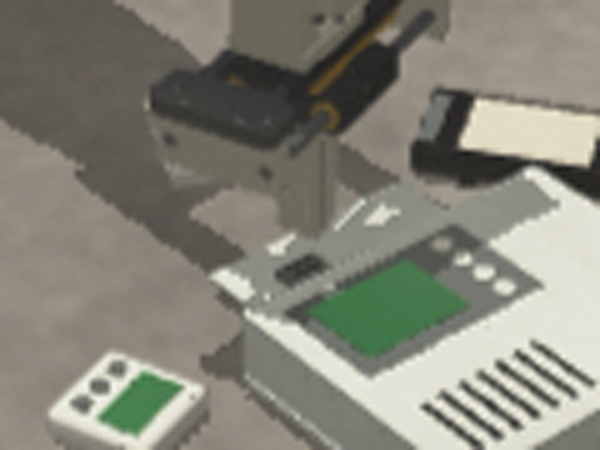

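The wrist view shows the key's outer left corner at (230,303), its front edge running to (320,332) under the right finger, and the finger tips at (383,325). I'll check the lateral alignment by projection.

```bash
python3 - <<'E'
from h import *
w=np.load("w2.npz");p=np.load("pose.npy");K,T=w["K"],w["T"]
def proj(X):
    c=np.linalg.inv(T)@[*X,1]; r=np.hypot(c[0],c[1]); a=np.arctan2(r,c[2]); uv=K[0,0]*a*c[:2]/r+K[:2,2]; return ((uv-[200,180])*3.3).round(0)
def L(x,y,z): return [*(R2(p[2])@[x,y]+p[:2]),z]
for n,X in dict(kL=L(-121,-46,30),kR=L(-121,-20,30),knl=L(-91,-46,30),flapR=L(-156,-62,14),cartfrontbotR=L(-96,-12,14)).items(): print(n,proj(X))
wait(.3); P=current_tcp_pos(); print(P, "loc",R2(p[2]).T@(P[:2]-p[:2]))
R=current_eef_rot()
for y in(-6,0,6):print(y,proj(P+R@[7.5,y,0]))
f=np.array([[215,55],[230,303]]) # seen: flap corner, key corner
for uv,z in((f[0],14),(f[1],30)): print(R2(p[2]).T@(atz(rayf(K,T,uv/3.3+[199.6,179.6]),z)-p[:2]))
E
```

```text
kL [226. 308.]
kR [382. 360.]
knl [174. 463.]
flapR [211.  48.]
cartfrontbotR [376. 454.]
[573.34795087  36.59578723  40.57182122] loc [-124.18871277  -20.01526872]
-6 [349. 326.]
0 [390. 326.]
6 [430. 326.]
[-155.21364877  -61.21197278]
[-122.17014628  -45.98896173]
```

The estimate agrees with the image to about 1 mm, but the fingers sit about 1.2 mm too near the key, a hand-eye offset. I'll shift by that and press.

```bash
python3 - <<'E'
from h import *
p=np.load("pose.npy"); th=np.radians(20)
t=np.array([-124.55,-20.07+1.2]); P=R2(p[2])@t+p[:2]
move_l([*P,33]); wait(.3); f0=current_force(); print(current_tcp_pos())
g=move_l([*P,19.5],vel=30,guard=20)
print(g,current_tcp_pos(),current_force()-f0)
wait(.4); print(current_tcp_pos(),current_force()-f0,current_moment(),current_time())
P_,Rt=current_tcp_pos(),current_eef_rot(); w=snapshot("wrist")
cv2.imwrite("pics/w3.png",cv2.resize(w["color"][180:360,200:440,::-1],None,fx=3.3,fy=3.3,interpolation=cv2.INTER_CUBIC))
E
```

```text
[573.19997779  37.76998785  33.0780746 ]
True [573.31809721  37.60156749  21.19572595] [-3.22628824  0.12571967 12.42474218]
[573.31297466  37.6124824   21.25785752] [-3.07920593 -1.33588285 12.57137723] [-0.0262645   0.67259839  0.0327049 ] 6.5667
```

View pics/w3.png

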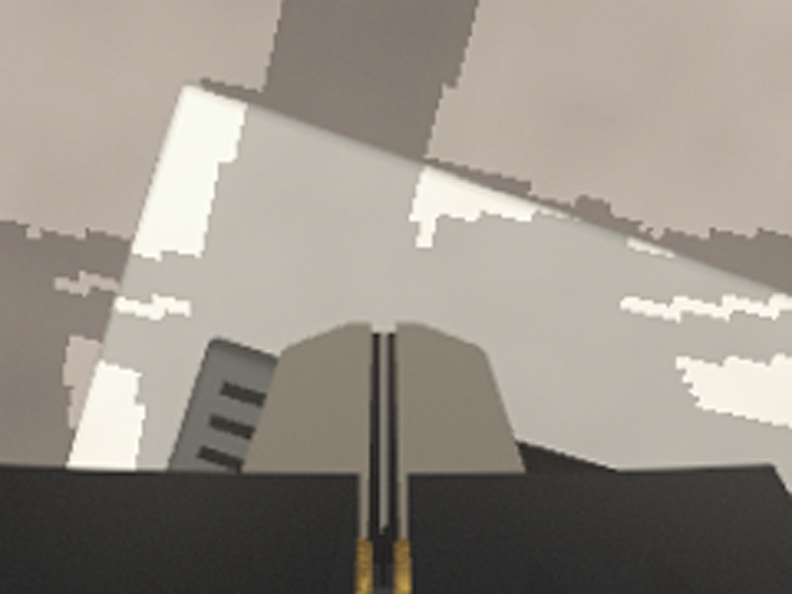

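The key is on its stop at z = 21.3 mm. The cartridge has come out and leans on the left finger with about 3 N; its black front edge shows at (560,455). I'll ease it out a few mm so it doesn't jump, then lift away.

```bash
python3 - <<'E'
from h import *
p=np.load("pose.npy"); d=R2(p[2])@[-1,0]
P=current_tcp_pos(); 
def go(o,z,v): move_l([*(P[:2]+o*d),z],vel=v)
go(8,P[2]+.5,20); wait(.3); print(current_force(),current_tcp_pos())
go(14,50,60); go(30,110,150); go(60,230,200); wait(.5)
P_,Rt=current_tcp_pos(),current_eef_rot(); w=snapshot("wrist")
T=np.eye(4);T[:3,:3]=Rt;T[:3,3]=P_;T=T@w["hand_eye"]; np.savez("w4.npz",K=w["K"],T=T)
cv2.imwrite("pics/w4.png",cv2.resize(w["color"][150:350,200:460,::-1],None,fx=3,fy=3,interpolation=cv2.INTER_CUBIC))
print(current_time(),current_force())
E
```

```text
[-3.76139631 -0.27330362 -1.22029481] [564.64474471  38.50915662  21.16397983]
9.9667 [ 0.27458147 -0.02131608  0.20879579]
```

View pics/w4.png

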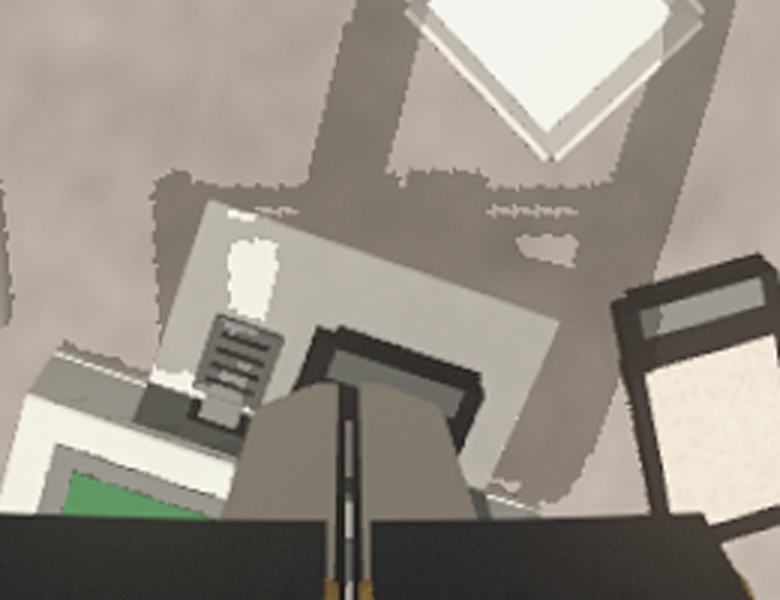

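The cartridge now lies on the flap, its top front edge running from (320,328) to (483,380). The flap edge, (208,200) to (559,322), is well beyond it, and the key is up.

```bash
python3 - <<'E'
from h import *
w=np.load("w4.npz");p=np.load("pose.npy")
for uv,z in(((320,328),36),((483,380),36),((208,200),14),((559,322),14)):
    print((R2(p[2]).T@(atz(rayf(w["K"],w["T"],(uv[0]/3+199.6,uv[1]/3+149.6)),z)-p[:2])).round(1))
E
```

```text
[-131.1  -10.8]
[-132.1   49.5]
[-154.9  -61.9]
[-155.1   73.3]
```

```bash
python3 -c "
from station import *
print(sign_off(),current_time())"
```

```text
the job is handed in; nothing more can be done
the job is handed in; nothing more can be done
```

I pressed the eject key to its stop with one finger and the other finger stopped the cartridge. It now lies on the flap about 35 mm out, its front about 24 mm short of the flap's edge. The arm is clear, and I handed the job in at about 10 s.

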